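# Load the tested relief valves into the carry tote and lift it, level

### The arm

A 6-joint arm with a two-finger parallel gripper is mounted at the origin on the work surface. World frame = base frame: x ahead of the robot, y to its left, z up, the work surface at z = 0. Lengths are in mm, angles in degrees, forces in N, time in s.
With the tool pointing down it reaches from about 325 to 875 mm from the base axis. Payload 4.4 kg.
Tool frame: the origin (TCP) lies where the fingers leave the gripper's body, on its centre line; the fingertips stand 73 mm ahead of it and the grasp point (between the pads) lies 54 mm ahead of it; z points along the fingers, y is the line along which they close (so a half turn about z gives the same grasp; the last joint's range is limited). The gripper opens to 85 mm and grips with 20 to 120 N. Pads are 22 mm wide; open, the fingers measure 114 mm over their backs; the gripper's body (76 mm by 85 mm) begins 54 mm behind the grasp point. The pads swing forward as they close: fully open they stand 13 mm farther back than shut.
Start: joints at [-73.023, 11.837, 88.321, -0, 79.842, -8.623], TCP at [248.436, -518.563, 303.882] pointing down, gripper open.
Joint ranges: [-156.59, 156.59], [-49.26, 127.26], [12.9, 141.05], [-63.56, 243.56], [4.71, 150.69], [-161.64, 161.64]. Speed limits (degrees/s): [159.86, 159.86, 180, 180, 180, 180].

### API

Orientations are given as [roll, pitch, yaw] about the fixed x, y, z axes, in that order (R = Rz(yaw) Ry(pitch) Rx(roll)).
In Python, from plant import arm gives the robot as it stands.
- The arm moves only by the tool drive_tool, never from a script. Its argument "deltas" is a list of rows, each an object with "turn": the turn, a rotation vector about the tool's x, y, z in degrees, a list of three; "translation": the shift along the tool's x, y, z in mm, a list of three; "grip": the finger opening in mm, from 0 to 85.4. A call has 1 to 20 rows; each row shifts and turns the commanded pose from where the row before left it, along the tool's axes as they then stand; what a row does not reach is not made up. A row lasts 1/12 s, in which the tool goes at most 41.7 mm and 7.16 degrees, less where a joint would pass 70% of its speed; a pose out of reach is approached as far as the arm can. A call with a gripper value outside its range is refused whole. The fingers move at their own pace and stop on an object; "newtons" is the grip in N (left out, the last holds). Time passes only in rows, so rows that do not move let the fingers close. It gives the time, the measured TCP pose, the force, the opening and the grip force at its end, in the units of the state.
- arm.sense(): the state, without advancing time (a new reading comes with each control period).
- arm.snapshot(name): name is "scene" or "top" or "wrist"; returns a dict with "image" (420x560x3 uint8, red, green, blue), "camera_matrix" (3x3 intrinsics, pixels), "xyz" and "orientation" of the camera in the world. Camera axes: x right, y down, z forward; pixel columns grow to the right and rows downward; lengths in mm; the calibration is good to about 2 mm. The wrist camera is an equidistant fisheye: a pixel r from the principal point sees the ray r / f radians off the axis. A picture is of the moment at which its call begins. There is no depth.
- arm.job_done(): hands the job in; it is judged then, once.
Trained networks look in a picture, given as the dict that the camera call returned (one of the last four; its "shot" number tells which), for a name from the list of things; names that differ only in an ending like _2 or _b are one class to them, and where a whole thing is asked for, a point or a joint stands for the part that bears it (a point fixed in the world has none). Each returns a list of dicts, best first, with "conf" (0 to 1); they miss things now and then, are a little off and sometimes report something else, mostly with a low value. They report only what shows in the picture. A call takes as long as a camera call. They do not tell look-alikes from the thing itself.
- arm.look_for(picture, thing): "xy" ([column, row] in pixels, amid what is visible of it).
- arm.masks_of(picture, thing): "pixels" (420x560 bool, what is visible of it) and "xy" ([column, row] in pixels, amid what is visible of it).
The state is a dict: "t": time; "joints": joint angles; "qvel": joint speeds; "joint_torque": joint torques, N m; "position": TCP position; "ee_rot": TCP orientation; "contact_force": force on the tool from outside, world axes, zero at the start; "torque": the same for the moment, N m; "width": opening from 0.0 (shut) to 1.0 (fully open); "grasp_force": force on a finger pad.
Only numpy, scipy, OpenCV 4.12 (cv2) and the standard library are available. Lean on these libraries where they do the work, as an engineer would, in place of code of your own. Each camera call takes 0.05 s, during which the arm holds its last target. There are 200 camera calls.

### The job

The two aluminium relief valves lying in the test stand's catch tray have passed their test: put them into the yellow carry tote, one in each compartment so that it hangs in balance, set down on their bases and not dropped, and leave the dark blanking plate and everything else on the bench where it is. Then take the loaded tote by its handle, lift it about 10 cm clear of the bench without tipping it, and finish while holding it there in the air, steady and level; do not put it down again.

Things in the scene. Friction and masses are not known exactly. Their poses are not given: they have to be found in the camera images.
- valve_red: relief valve, cast aluminium body 44 (own x) by 56 (own y) by 52 mm high with a round red knob on its +y end (reaching 56 mm from the origin along +y) and a dark hex plug on its -y end (38 mm along -y); 0.19 to 0.30 kg. Origin at the centre of the body's underside, z up. The flat 44 mm wide pair of sides is good to grip. It stands on its base in the catch tray, its y within about 0.8 rad of the world's; the knob is lower than the body's top.
- valve_blue: relief valve, cast aluminium body 44 (own x) by 56 (own y) by 52 mm high with a round blue knob on its +y end (reaching 56 mm from the origin along +y) and a dark hex plug on its -y end (38 mm along -y); 0.19 to 0.30 kg. Origin at the centre of the body's underside, z up. The flat 44 mm wide pair of sides is good to grip. It stands on its base in the catch tray, its y within about 0.8 rad of the world's; the knob is lower than the body's top.
- tote: yellow plastic carry tote, open on top, 190 (own x) by 360 (own y) by 60 mm high, walls 4 mm (rim lip 8 mm), floor 4 mm thick; 0.34 kg, loose on the bench. Origin at the centre of its underside, z up. A 6 mm partition across the middle (in the plane y = 0) makes two compartments, each 182 by 173 mm inside; the partition is 86 mm high and carries two uprights (at x = -66 and +66 mm) with a black handle bar on top.
- tote_grip (a point): centre of the tote's black handle bar, 150 mm above the tote's underside. The bar runs along the tote's x, 150 mm long, 22 mm wide (along y) and 24 mm high; below it is an open hand hole 52 mm high and 114 mm long. This frame is parallel to the tote's.
- bay_a (a point): centre of the floor of the tote's compartment on its +y side, 89.5 mm from the partition, on the upper face of the floor (4 mm above the tote's underside); axes as the tote's.
- bay_b (a point): the same for the compartment on the -y side.
- stand: hydraulic valve test stand, fixed: grey cabinet 380 by 250 mm, 290 mm high, with gauges and a manifold, standing on the -y side of its stainless catch tray. Origin at bench level under the centre of the tray. The tray is 390 (x) by 270 mm (y), its floor 6 mm above the bench, its lip 20 mm high; the manifold begins 152 mm and the cabinet 190 mm from the origin on the -y side.
- blank_plate: dark steel blanking plate 46 by 70 by 14 mm with four bolts, belongs to the stand and stays in the catch tray. Origin at the centre of its underside.
- carton_long: brown carton 70 by 210 by 60 mm, origin under its centre; stays where it is.
- carton_small: brown carton 80 by 120 by 50 mm, origin under its centre; stays where it is.
- carton_cube: brown carton 90 by 90 by 80 mm, origin under its centre; stays where it is.
- cylinder: small blue hydraulic cylinder lying along its own y, 54 mm wide and high, about 285 mm long, origin on the bench below the middle of its barrel; stays where it is.
- spanner: spanner 190 mm long, lying on the bench; stays where it is.
- oil_bottle: closed white oil bottle, 70 mm across and 170 mm high, origin under its centre; stays where it is.
Mind the look-alikes: they are no part of the job. Leave any orange look-alike of the carton_cube alone.

How it is judged:
By the outcome, as a careful person would: the job done as asked, in the order asked, and still so for the second after the job is handed in, while the arm keeps its last pose, push and grip.
It also fails if it takes over 67 s, if anything falls off the work surface, if the arm or the gripper's body presses on something with over 40 N, if the wrist force passes 120 N, or if a joint passes its speed limit or range.

## Working session

There is one attempt and no reset: what is moved stays moved. The work goes in short steps, Python scripts to look and compute and a tool call to move; the robot and the scene stay as the last step left them, time stands still between calls to the robot, and variables do not carry over. Pictures are saved under pics/ and viewed, at most 10 in all, crops included, and the job is handed in when it is done.

Besides the shell and the picture viewer there is one more tool, called after "Request:" as a command line: name --argument value ..., lists and objects as JSON in quotes. drive_tool: Moves the arm, as the interface text tells. Its arguments: {"type":"object","properties":{"deltas":{"type":"array","items":{"type":"object","properties":{"turn":{"type":"array","items":{"type":"number"}},"translation":{"type":"array","items":{"type":"number"}},"grip":{"type":"number"}}}},"newtons":{"type":"number"}},"required":["deltas"]}

```bash
ls; mkdir -p pics; cat > h.py <<'E'
import numpy as np, cv2
from scipy.spatial.transform import Rotation as R
from plant import arm
def cam(p):
    return np.array(p["camera_matrix"]),np.array(p["xyz"],float),R.from_euler("xyz",p["orientation"],degrees=True).as_matrix()
def ray(p,uv,fish=False):
    K,c,M=cam(p); d=np.array([(uv[0]-K[0,2])/K[0,0],(uv[1]-K[1,2])/K[1,1]])
    if fish:
        th=np.hypot(*d); d=np.r_[d*(np.sin(th)/max(th,1e-9)),np.cos(th)]
    else: d=np.r_[d,1]
    return c,M@d
def hit(p,uv,z,fish=False):
    c,d=ray(p,uv,fish); return (c+d*(z-c[2])/d[2])[:2]
def save(p,n,crop=None,s=1):
    im=p["image"][:,:,::-1]
    if crop: im=im[crop[1]:crop[3],crop[0]:crop[2]]
    cv2.imwrite("pics/"+n,cv2.resize(im,None,fx=s,fy=s,interpolation=cv2.INTER_CUBIC))
E
python3 - <<'E'
from h import *
s=arm.sense(); print(s)
a=arm.snapshot("top"); b=arm.snapshot("scene")
for p in(a,b): print(p["xyz"],p["orientation"],p["camera_matrix"])
Z=dict(valve_red=40,valve_blue=40,tote=60,tote_grip=160,blank_plate=15,stand=20,carton_long=60,carton_small=50,carton_cube=80,cylinder=54,spanner=5,oil_bottle=170)
for n,z in Z.items():
    for p,l in((a,"top"),(b,"scene")):
        print(n,l,[(np.round(q["xy"]),round(q["conf"],2),np.round(hit(p,q["xy"],z))) for q in arm.look_for(p,n)[:3]])
cv2.imwrite("pics/a.png",cv2.resize(a["image"][:,:,::-1],(800,600)));cv2.imwrite("pics/b.png",cv2.resize(b["image"][:,:,::-1],(800,600)))
E
```

```text
pics
{'t': 0.0, 'joints': array([-7.30211221e+01,  1.18851202e+01,  8.84069707e+01,  1.69477466e-03,
        7.98410903e+01, -8.62377038e+00]), 'qvel': array([ 0.07115688,  0.020443  ,  0.06532996,  0.01745778, -0.03636671,
       -0.085495  ]), 'joint_torque': array([ 1.24708946e-03, -3.83032894e+01, -2.91598678e+01, -2.72868629e-04,
        1.03934403e-02,  2.66697960e-06]), 'position': array([ 248.28436901, -517.9632364 ,  302.69896045]), 'ee_rot': array([-1.79868574e+02, -2.16185697e-02,  2.56023227e+01]), 'contact_force': array([ 0.59358334, -0.14760913, -0.40945358]), 'torque': array([-0.0336389 , -0.07729528,  0.01642326]), 'grasp_force': 0.0, 'width': 0.997581118413111}
[ 379.48519387  116.3321813  1295.6751444 ] [-173.3806377     0.81745439  -88.38488779] [[417.07593874   0.         280.91529594]
 [  0.         417.07593874 205.29661276]
 [  0.           0.           1.        ]]
[1163.80503726  663.65298639 1207.23563959] [-141.84078401    1.10173866  127.42492518] [[447.41502991   0.         284.713502  ]
 [  0.         447.41502991 206.78590409]
 [  0.           0.       
[... 1332 characters left out ...]
0.]), 0.89, array([781., -25.])), (array([270., 132.]), 0.59, array([739., 177.])), (array([152., 190.]), 0.56, array([556., 520.]))]
carton_cube scene [(array([307., 333.]), 0.66, array([772., 411.])), (array([187., 255.]), 0.62, array([791., -14.]))]
cylinder top [(array([155., 192.]), 0.87, array([552., 520.]))]
cylinder scene [(array([387., 311.]), 0.75, array([581., 544.])), (array([225., 156.]), 0.33, array([ 399., -221.]))]
spanner top [(array([388., 131.]), 0.65, array([ 774., -193.]))]
spanner scene [(array([153., 233.]), 0.64, array([ 774., -211.]))]
oil_bottle top [(array([146., 242.]), 0.67, array([399., 496.]))]
oil_bottle scene [(array([414., 263.]), 0.74, array([474., 546.]))]
```

View pics/a.png

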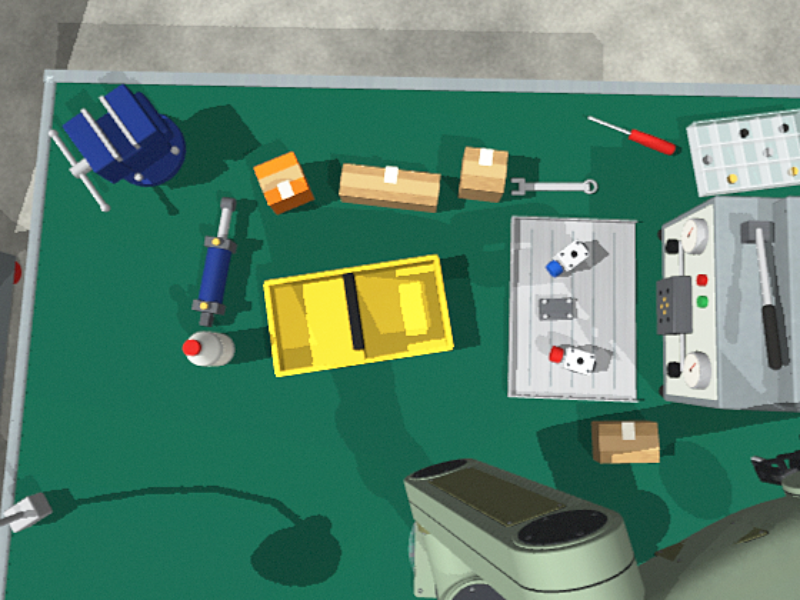

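View pics/b.png

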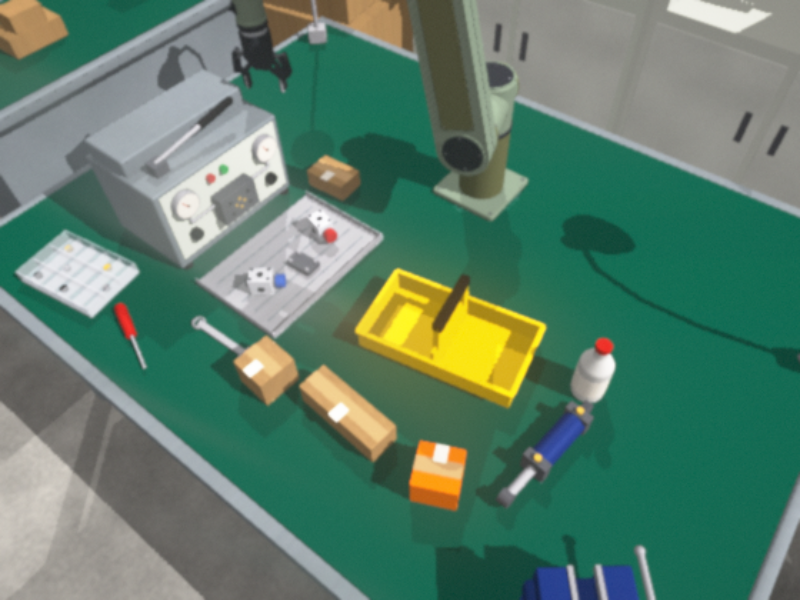

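```bash
python3 - <<'E'
from h import *
a=arm.snapshot("top"); im=a["image"]
hsv=cv2.cvtColor(im,cv2.COLOR_RGB2HSV); h,s,v=hsv[...,0],hsv[...,1],hsv[...,2]
def pts(m,z): 
    y,x=np.nonzero(m); return np.array([hit(a,(i,j),z) for i,j in zip(x,y)],np.float32)
box=np.zeros(h.shape,bool); box[165:275,175:330]=1
m=box&(h>20)&(h<33)&(s>150)
m=cv2.morphologyEx(m.astype(np.uint8),cv2.MORPH_OPEN,np.ones((3,3)))
r=cv2.minAreaRect(pts(m,60)); print("tote",r); 
m=box&(v<60); n,l,st,c=cv2.connectedComponentsWithStats(m.astype(np.uint8))
for k in range(1,n):
    if st[k,4]>60: print("bar?",st[k],cv2.minAreaRect(pts(l==k,160)))
tr=np.zeros(h.shape,bool); tr[155:280,358:446]=1
for n_,hh,seed in (("valve_red",(h<8)|(h>172),None),("valve_blue",(h>105)&(h<125),None)):
    k=tr&hh&(s>120)&(v>80); p=pts(k,36); kc=p.mean(0)
    q=arm.masks_of(a,n_)[0]; p2=pts(q["pixels"],50); print(n_,"knob",len(p),kc,"mask",q["conf"],p2.mean(0),cv2.minAreaRect(p2))
save(a,"c.png",(350,145,450,285),4.2)
E
```

```text
tote ((475.6877746582031, 229.01161193847656), (203.6731414794922, 374.9449462890625), 10.378463745117188)
bar? [308 178  20  18 165] ((565.1109619140625, 35.575218200683594), (42.50505447387695, 51.16779327392578), 10.529403686523438)
bar? [240 191  15  54 389] ((475.4557189941406, 227.15943908691406), (147.34262084960938, 20.140235900878906), 10.645814895629883)
valve_red knob 89 [ 405.72635 -189.18268] mask 0.56 [ 394.7719  -219.43263] ((394.52142333984375, -217.44740295410156), (97.0494384765625, 47.47954177856445), 76.538818359375)
valve_blue knob 90 [ 587.93066 -184.95396] mask 0.83 [ 607.17505 -209.8738 ] ((606.0125732421875, -209.01821899414062), (44.333961486816406, 98.66864776611328), 38.26626205444336)
```

View pics/c.png

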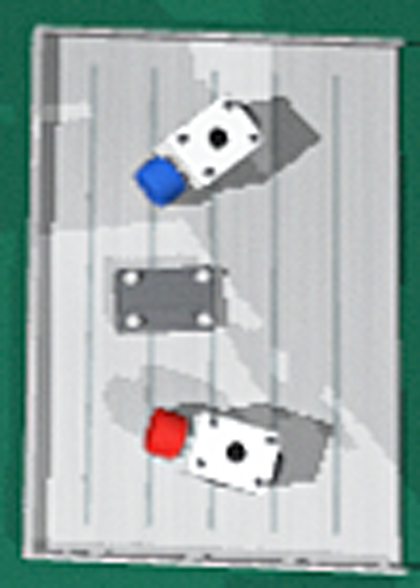

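Top view: red valve body around (574,359) in the 800 px picture, blue around (569,257), the blanking plate between them at (557,308), and the tote bar at (353,312). The carton_cube look-alike is the orange box at (283,182), which plays no part. In the crop, the knobs are red (165,432) and blue (160,180) on the +y side, and both bodies have a dark centre dot. There is only one red and one blue valve, so neither is ambiguous.

I'll rise first to clear the cabinet, then go above the red valve.

Request:
drive_tool --deltas '[{"translation": [0, 0, -25], "grip": 85}, {"translation": [0, 0, -25], "grip": 85}, {"translation": [0, 0, -25], "grip": 85}, {"translation": [0, 0, -25], "grip": 85}, {"translation": [21, -16, 0]}, {"translation": [21, -16, 0]}, {"translation": [21, -16, 0]}, {"translation": [21, -16, 0]}, {"translation": [21, -16, 0]}, {"translation": [21, -16, 0]}, {"translation": [21, -16, 0]}, {"translation": [21, -16, 0]}, {"translation": [21, -16, 8]}, {"translation": [21, -16, 8]}, {"translation": [21, -16, 8]}, {"translation": [21, -16, 8]}, {"turn": [0, 0, -6.5], "translation": [0, 0, 20]}, {"turn": [0, 0, -6.5], "translation": [0, 0, 20]}, {"turn": [0, 0, -6.5], "translation": [0, 0, 20]}, {"turn": [0, 0, -6.5], "translation": [0, 0, 20]}]'

```text
schema error: expected keys turn, translation, grip
```

Request:
drive_tool --deltas '[{"turn": [0, 0, -6.1], "translation": [0, 0, 10]}, {"turn": [0, 0, -6.1], "translation": [0, 0, 10]}, {"turn": [0, 0, -6.1]}, {"turn": [0, 0, -6.1]}, {"translation": [0, 0, 0]}, {"translation": [0, 0, 0]}]'

```text
schema error: expected keys turn, translation, grip
```

```bash
python3 - <<'E'
from h import *
s=arm.sense(); print(s["t"],s["position"],s["ee_rot"])
w=arm.snapshot("wrist"); print(w["xyz"],w["orientation"],w["camera_matrix"][0])
for n in("valve_red","valve_blue"):
    print(n,[(np.round(q["xy"]),round(q["conf"],2),hit(w,q["xy"],50,True)) for q in arm.look_for(w,n)[:2]])
cv2.imwrite("pics/w1.png",cv2.resize(w["image"][:,:,::-1],(800,600)))
E
```

```text
1.45 [ 248.43974081 -518.54690483  303.86161972] [-1.79997887e+02 -6.89167974e-04  2.55998581e+01]
[ 310.4729616  -488.40326245  373.01694349] [ 1.64440478e+02  2.71607767e-02 -6.43809212e+01] [325.1922621    0.         282.07020764]
valve_red [(array([125.,   2.]), 0.5, array([ 365.00196331, -274.37083281]))]
valve_blue []
```

View pics/w1.png

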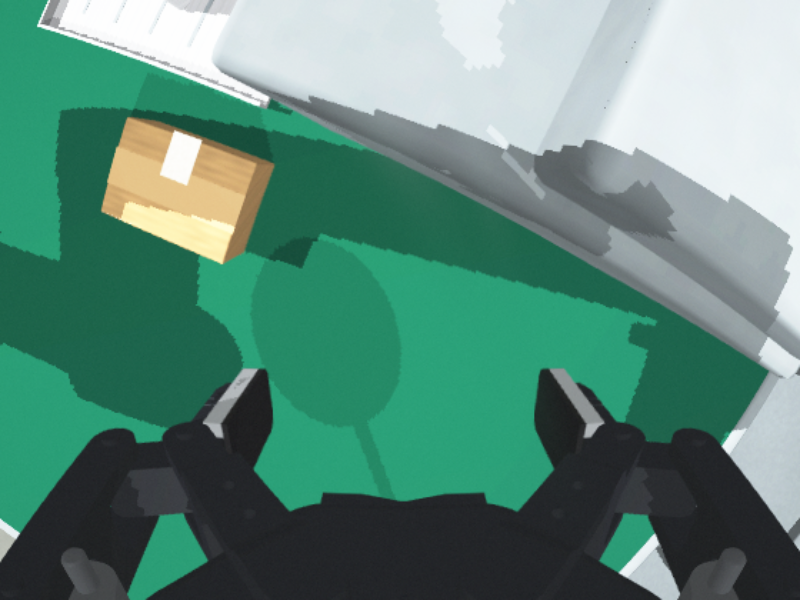

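The wrist view shows the open fingers, carton_small at (185,190) and the cabinet at upper right. The wrist camera sits on the tool's +x side. The move was refused because every row needs all three keys, so I'll resend it.

Request:
drive_tool --deltas '[{"turn": [0, 0, 0], "translation": [0, 0, -25], "grip": 85}, {"turn": [0, 0, 0], "translation": [0, 0, -25], "grip": 85}, {"turn": [0, 0, 0], "translation": [0, 0, -25], "grip": 85}, {"turn": [0, 0, 0], "translation": [0, 0, -25], "grip": 85}, {"turn": [0, 0, 0], "translation": [21, -16, 0], "grip": 85}, {"turn": [0, 0, 0], "translation": [21, -16, 0], "grip": 85}, {"turn": [0, 0, 0], "translation": [21, -16, 0], "grip": 85}, {"turn": [0, 0, 0], "translation": [21, -16, 0], "grip": 85}, {"turn": [0, 0, 0], "translation": [21, -16, 0], "grip": 85}, {"turn": [0, 0, 0], "translation": [21, -16, 0], "grip": 85}, {"turn": [0, 0, 0], "translation": [21, -16, 0], "grip": 85}, {"turn": [0, 0, 0], "translation": [21, -16, 0], "grip": 85}, {"turn": [0, 0, 0], "translation": [21, -16, 8], "grip": 85}, {"turn": [0, 0, 0], "translation": [21, -16, 8], "grip": 85}, {"turn": [0, 0, 0], "translation": [21, -16, 8], "grip": 85}, {"turn": [0, 0, 0], "translation": [21, -16, 8], "grip": 85}, {"turn": [0, 0, -6], "translation": [0, 0, 20], "grip": 85}, {"turn": [0, 0, -6], "translation": [0, 0, 20], "grip": 85}, {"turn": [0, 0, -6], "translation": [0, 0, 20], "grip": 85}, {"turn": [0, 0, -6], "translation": [0, 0, 20], "grip": 85}]'

```text
t: 3.27
position: [392.9, -236.2, 291.3]
ee_rot: [179.9, 0.0, 49.9]
contact_force: [-0.5, 0.3, -0.6]
width: 0.993
grasp_force: 0.0
```

Request:
drive_tool --deltas '[{"turn": [0, 0, -6.5], "translation": [0, 0, 20], "grip": 85}, {"turn": [0, 0, -6.5], "translation": [0, 0, 20], "grip": 85}, {"turn": [0, 0, -6.5], "translation": [0, 0, 0], "grip": 85}, {"turn": [0, 0, -6.5], "translation": [0, 0, 0], "grip": 85}, {"turn": [0, 0, 0], "translation": [0, 0, 0], "grip": 85}, {"turn": [0, 0, 0], "translation": [0, 0, 0], "grip": 85}]'

```text
t: 3.77
position: [392.8, -236.6, 252.1]
ee_rot: [180.0, 0.0, 75.4]
contact_force: [0.1, -0.1, 0.2]
width: 0.997
grasp_force: 0.0
```

```bash
python3 - <<'E'
from h import *
s=arm.sense(); print(s["t"],s["position"],s["ee_rot"])
w=arm.snapshot("wrist"); print(w["xyz"],w["orientation"],w["camera_matrix"][0])
for n in("valve_red","valve_blue"):
    print(n,[(np.round(q["xy"]),round(q["conf"],2),hit(w,q["xy"],50,True)) for q in arm.look_for(w,n)[:2]])
cv2.imwrite("pics/w2.png",cv2.resize(w["image"][:,:,::-1],(800,600)))
E
```

```text
3.7667 [ 392.84733015 -236.62093947  252.05601333] [1.79980671e+02 9.69315770e-03 7.54378947e+01]
[ 410.53189359 -169.92261249  321.16915316] [ 1.64432971e+02 -4.14331647e-02 -1.45451858e+01] [325.1922621    0.         282.07020764]
valve_red [(array([284., 186.]), 0.7, array([ 398.19324452, -223.77664404]))]
valve_blue [(array([486., 128.]), 0.88, array([ 598.3644492 , -214.85992285]))]
```

View pics/w2.png

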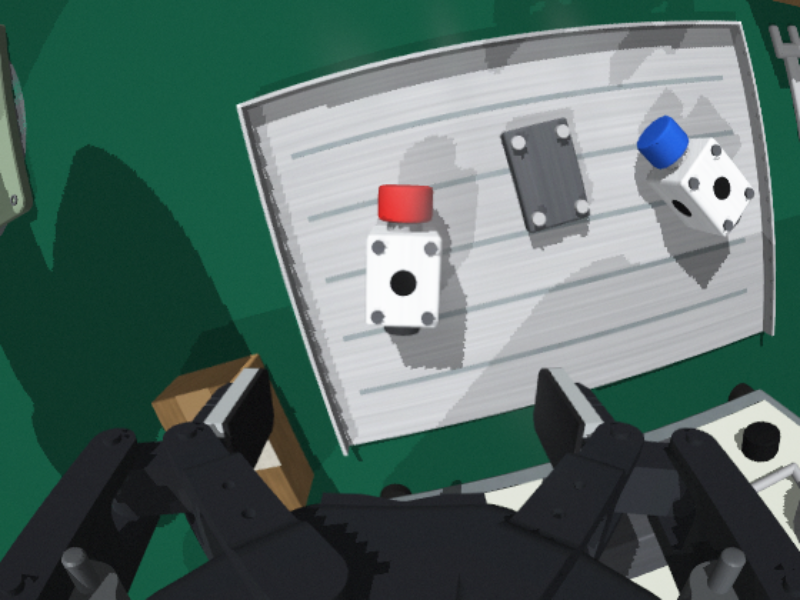

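The wrist view shows the red valve's top face, with its dot at (403,283) and bolts at (378,247), (431,249), (376,318) and (428,318). The blue valve's dot is at (722,188), with bolts at (694,183), (716,150), (749,193) and (728,226), and the plate is at (545,175).

```bash
cat >> h.py <<'E'
def go(x,y,z,yaw=None):
    s=arm.sense(); p=s["position"]; M=R.from_euler("xyz",s["ee_rot"],degrees=True).as_matrix()
    print("t",s["t"],"pos",p.round(1),s["ee_rot"].round(2),"tool shift",(M.T@(np.array([x,y,z])-p)).round(1), "turn z", None if yaw is None else round(-((yaw-s["ee_rot"][2]+180)%360-180),2))
E
python3 - <<'E'
from h import *
w=arm.snapshot("wrist")
for n,P in(("red",[(403,283),(378,247),(431,249),(376,318),(428,318)]),("blue",[(722,188),(694,183),(716,150),(749,193),(728,226)])):
    q=np.array([hit(w,np.array(p)/1.42857,58,True) for p in P]); print(n,q.round(1).tolist(),q[1:].mean(0))
go(393,-236,88,75)
E
```

```text
red [[394.8, -232.2], [386.2, -208.0], [415.4, -216.7], [373.8, -248.9], [403.9, -256.7]] [ 394.83282834 -232.58170462]
blue [[617.5, -220.5], [593.6, -213.4], [617.0, -194.7], [643.0, -227.9], [619.4, -247.1]] [ 618.21511745 -220.75437788]
t 3.9667 pos [ 392.9 -236.7  252.3] [1.7995e+02 2.0000e-02 7.5520e+01] tool shift [  0.7  -0.2 164.3] turn z 0.52
```

Request:
drive_tool --deltas '[{"turn": [0, 0, 1.5], "translation": [4.6, 0.8, 20], "grip": 85}, {"turn": [0, 0, 0], "translation": [0, 0, 25], "grip": 85}, {"turn": [0, 0, 0], "translation": [0, 0, 25], "grip": 85}, {"turn": [0, 0, 0], "translation": [0, 0, 25], "grip": 85}, {"turn": [0, 0, 0], "translation": [0, 0, 25], "grip": 85}, {"turn": [0, 0, 0], "translation": [0, 0, 20], "grip": 85}, {"turn": [0, 0, 0], "translation": [0, 0, 15], "grip": 85}, {"turn": [0, 0, 0], "translation": [0, 0, 10], "grip": 85}, {"turn": [0, 0, 0], "translation": [0, 0, 4], "grip": 85}, {"turn": [0, 0, 0], "translation": [0, 0, 0], "grip": 60}, {"turn": [0, 0, 0], "translation": [0, 0, 0], "grip": 36}, {"turn": [0, 0, 0], "translation": [0, 0, 0], "grip": 36}, {"turn": [0, 0, 0], "translation": [0, 0, 0], "grip": 36}, {"turn": [0, 0, 0], "translation": [0, 0, 0], "grip": 36}, {"turn": [0, 0, 0], "translation": [0, 0, 0], "grip": 36}, {"turn": [0, 0, 0], "translation": [0, 0, 0], "grip": 36}]' --newtons 55

```text
t: 5.3
position: [395.5, -233.0, 84.2]
ee_rot: [179.9, 0.1, 74.1]
contact_force: [0.0, 0.2, 6.6]
width: 0.507
grasp_force: 57.3
```

Request:
drive_tool --deltas '[{"turn": [0, 0, 0], "translation": [0, 0, -6], "grip": 36}, {"turn": [0, 0, 0], "translation": [0, 0, -14], "grip": 36}, {"turn": [0, 0, 0], "translation": [0, 0, -25], "grip": 36}, {"turn": [0, 0, 0], "translation": [0, 0, -25], "grip": 36}, {"turn": [0, 0, 0], "translation": [0, 0, -25], "grip": 36}, {"turn": [0, 0, 0], "translation": [0, 0, -25], "grip": 36}, {"turn": [0, 0, 0], "translation": [0, 0, -25], "grip": 36}, {"turn": [0, 0, 0], "translation": [0, 0, -25], "grip": 36}, {"turn": [0, 0, 0], "translation": [0, 0, -20], "grip": 36}, {"turn": [0, 0, 0], "translation": [0, 0, -10], "grip": 36}, {"turn": [0, 0, 0], "translation": [0, 0, 0], "grip": 36}, {"turn": [0, 0, 0], "translation": [0, 0, 0], "grip": 36}, {"turn": [0, 0, 0], "translation": [0, 0, 0], "grip": 36}]'

```text
t: 6.38
position: [393.7, -231.5, 280.9]
ee_rot: [-179.8, -0.1, 74.1]
contact_force: [-0.5, 0.1, -2.6]
width: 0.508
grasp_force: 56.6
```

Request:
drive_tool --deltas '[{"turn": [0, 0, 0], "translation": [14.4, -2.5, 0], "grip": 36}, {"turn": [0, 0, 0], "translation": [28, -4.6, 0], "grip": 36}, {"turn": [0, 0, 0], "translation": [28, -4.6, 0], "grip": 36}, {"turn": [0, 0, 0], "translation": [28, -4.6, 0], "grip": 36}, {"turn": [0, 0, 0], "translation": [28, -4.6, 0], "grip": 36}, {"turn": [0, 0, 0], "translation": [28, -4.6, 0], "grip": 36}, {"turn": [0, 0, 0], "translation": [28, -4.6, 0], "grip": 36}, {"turn": [0, 0, 0], "translation": [28, -4.6, 0], "grip": 36}, {"turn": [0, 0, 0], "translation": [28, -4.6, 0], "grip": 36}, {"turn": [0, 0, 0], "translation": [28, -4.6, 0], "grip": 36}, {"turn": [0, 0, 0], "translation": [28, -4.6, 0], "grip": 36}, {"turn": [0, 0, 0], "translation": [28, -4.6, 0], "grip": 36}, {"turn": [0, 0, 0], "translation": [28, -4.6, 0], "grip": 36}, {"turn": [0, 0, 0], "translation": [28, -4.6, 0], "grip": 36}, {"turn": [0, 0, 0], "translation": [28, -4.6, 0], "grip": 36}, {"turn": [0, 0, 0], "translation": [28, -4.6, 0], "grip": 36}, {"turn": [0, 0, 0], "translation": [28, -4.6, 0], "grip": 36}, {"turn": [0, 0, 0], "translation": [28, -4.6, 0], "grip": 36}, {"turn": [0, 0, 0], "translation": [28, -4.6, 0], "grip": 36}, {"turn": [0, 0, 0], "translation": [26, -4.2, 0], "grip": 36}]'

```text
t: 8.05
position: [456.6, 317.0, 280.1]
ee_rot: [-179.8, 0.2, 74.1]
contact_force: [1.2, -0.4, -1.8]
width: 0.504
grasp_force: 56.6
```

Request:
drive_tool --deltas '[{"turn": [0, 0, 6.35], "translation": [0, 0, 0], "grip": 36}, {"turn": [0, 0, 6.35], "translation": [0, 0, 0], "grip": 36}, {"turn": [0, 0, 6.35], "translation": [0, 0, 0], "grip": 36}, {"turn": [0, 0, 6.35], "translation": [0, 0, 0], "grip": 36}, {"turn": [0, 0, 6.35], "translation": [0, 0, 0], "grip": 36}, {"turn": [0, 0, 6.35], "translation": [0, 0, 0], "grip": 36}, {"turn": [0, 0, 6.35], "translation": [0, 0, 0], "grip": 36}, {"turn": [0, 0, 6.35], "translation": [0, 0, 0], "grip": 36}, {"turn": [0, 0, 6.35], "translation": [0, 0, 0], "grip": 36}, {"turn": [0, 0, 6.35], "translation": [0, 0, 0], "grip": 36}, {"turn": [0, 0, 0], "translation": [0, 0, 0], "grip": 36}, {"turn": [0, 0, 0], "translation": [0, 0, 0], "grip": 36}]'

```text
t: 9.05
position: [456.9, 315.4, 280.8]
ee_rot: [179.9, 0.2, 10.8]
contact_force: [0.3, 0.7, -2.2]
width: 0.506
grasp_force: 56.6
```

```bash
python3 - <<'E'
from h import *
fz=[arm.sense()["contact_force"]]
w=arm.snapshot("wrist"); print(w["xyz"],w["orientation"]); b=arm.snapshot("scene")
fz.append(arm.sense()["contact_force"]);print(fz,arm.sense()["torque"])
go(459.2,315.5,90,10.5)
cv2.imwrite("pics/w3.png",np.hstack([cv2.resize(w["image"][:,:,::-1],(800,600))]))
E
```

```text
[524.71631828 328.96830245 349.63907827] [ 1.64213052e+02 -1.77333413e-02 -7.92234229e+01]
[array([ 0.25447949,  0.73172613, -2.19060452]), array([ 0.33019728, -0.82214131, -2.70712421])] [-0.00734968 -0.01092644 -0.01130103]
t 9.15 pos [457.3 315.6 281.6] [1.7997e+02 1.3000e-01 1.0720e+01] tool shift [  2.3   0.4 191.6] turn z 0.22
```

View pics/w3.png

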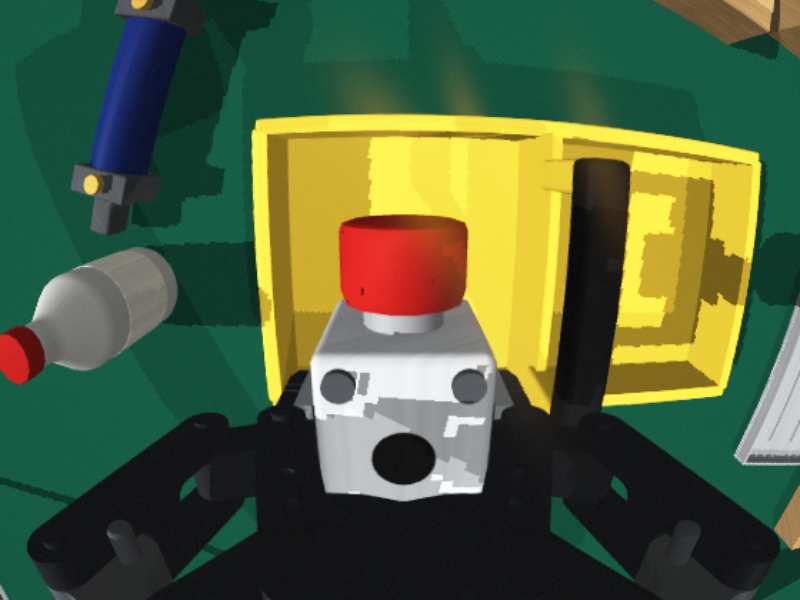

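The wrist view shows the red valve held upright with its knob at (403,265), above the +y compartment. The handle bar is clear to the right at (597,290). I'll lower it now.

Request:
drive_tool --deltas '[{"turn": [0, 0, 0], "translation": [2.3, 0.4, 10], "grip": 36}, {"turn": [0, 0, 0], "translation": [0, 0, 22], "grip": 36}, {"turn": [0, 0, 0], "translation": [0, 0, 25], "grip": 36}, {"turn": [0, 0, 0], "translation": [0, 0, 25], "grip": 36}, {"turn": [0, 0, 0], "translation": [0, 0, 25], "grip": 36}, {"turn": [0, 0, 0], "translation": [0, 0, 25], "grip": 36}, {"turn": [0, 0, 0], "translation": [0, 0, 22], "grip": 36}, {"turn": [0, 0, 0], "translation": [0, 0, 15], "grip": 36}, {"turn": [0, 0, 0], "translation": [0, 0, 10], "grip": 36}, {"turn": [0, 0, 0], "translation": [0, 0, 7], "grip": 36}, {"turn": [0, 0, 0], "translation": [0, 0, 4], "grip": 36}, {"turn": [0, 0, 0], "translation": [0, 0, 2], "grip": 36}, {"turn": [0, 0, 0], "translation": [0, 0, 2], "grip": 36}, {"turn": [0, 0, 0], "translation": [0, 0, 0], "grip": 36}, {"turn": [0, 0, 0], "translation": [0, 0, 0], "grip": 36}, {"turn": [0, 0, 0], "translation": [0, 0, 0], "grip": 36}]'

```text
t: 10.48
position: [460.6, 316.1, 89.7]
ee_rot: [-180.0, -0.1, 10.6]
contact_force: [0.2, 0.6, -1.8]
width: 0.509
grasp_force: 56.6
```

Request:
drive_tool --deltas '[{"turn": [0, 0, 0], "translation": [0, 0, 2], "grip": 36}, {"turn": [0, 0, 0], "translation": [0, 0, 2], "grip": 36}, {"turn": [0, 0, 0], "translation": [0, 0, 1.5], "grip": 36}, {"turn": [0, 0, 0], "translation": [0, 0, 1], "grip": 36}, {"turn": [0, 0, 0], "translation": [0, 0, 0], "grip": 36}, {"turn": [0, 0, 0], "translation": [0, 0, 0], "grip": 36}]'

```text
t: 10.98
position: [460.0, 315.9, 82.3]
ee_rot: [180.0, 0.0, 10.6]
contact_force: [0.4, 0.0, -2.8]
width: 0.51
grasp_force: 56.5
```

Request:
drive_tool --deltas '[{"turn": [0, 0, 0], "translation": [0, 0, 0.7], "grip": 36}, {"turn": [0, 0, 0], "translation": [0, 0, 0.7], "grip": 36}, {"turn": [0, 0, 0], "translation": [0, 0, 0], "grip": 36}, {"turn": [0, 0, 0], "translation": [0, 0, 0], "grip": 36}]'

```text
t: 11.32
position: [460.1, 315.9, 82.2]
ee_rot: [180.0, 0.0, 10.6]
contact_force: [-2.7, -2.2, 6.6]
width: 0.506
grasp_force: 57.7
```

Contact with the tote floor shows as +6.6 N. I'll release, rise, and carry on to the blue valve with yaw about −52°, which keeps the turns short.

Request:
drive_tool --deltas '[{"turn": [0, 0, 0], "translation": [0, 0, 0], "grip": 48}, {"turn": [0, 0, 0], "translation": [0, 0, 0], "grip": 56}, {"turn": [0, 0, 0], "translation": [0, 0, 0], "grip": 70}, {"turn": [0, 0, 0], "translation": [0, 0, 0], "grip": 76}, {"turn": [0, 0, 0], "translation": [0, 0, 0], "grip": 76}, {"turn": [0, 0, 0], "translation": [0, 0, 0], "grip": 76}, {"turn": [0, 0, 0], "translation": [0, 0, -10], "grip": 76}, {"turn": [0, 0, 0], "translation": [0, 0, -20], "grip": 76}, {"turn": [0, 0, 0], "translation": [0, 0, -30], "grip": 76}, {"turn": [0, 0, 0], "translation": [0, 0, -30], "grip": 76}, {"turn": [0, 0, 0], "translation": [0, 0, -30], "grip": 76}, {"turn": [0, 0, 0], "translation": [0, 0, -30], "grip": 76}, {"turn": [0, 0, 0], "translation": [0, 0, -30], "grip": 85}, {"turn": [0, 0, 0], "translation": [0, 0, -20], "grip": 85}, {"turn": [0, 0, 0], "translation": [0, 0, 0], "grip": 85}]'

```text
t: 12.57
position: [462.6, 317.2, 288.0]
ee_rot: [-179.8, -0.7, 10.6]
contact_force: [1.0, 0.1, 1.1]
width: 0.998
grasp_force: 0.0
```

Request:
drive_tool --deltas '[{"turn": [0, 0, 0], "translation": [2.8, 27.8, 0], "grip": 85}, {"turn": [0, 0, 0], "translation": [2.8, 27.8, 0], "grip": 85}, {"turn": [0, 0, 0], "translation": [2.8, 27.8, 0], "grip": 85}, {"turn": [0, 0, 0], "translation": [2.8, 27.8, 0], "grip": 85}, {"turn": [0, 0, 0], "translation": [2.8, 27.8, 0], "grip": 85}, {"turn": [0, 0, 0], "translation": [2.8, 27.8, 0], "grip": 85}, {"turn": [0, 0, 0], "translation": [2.8, 27.8, 0], "grip": 85}, {"turn": [0, 0, 0], "translation": [2.8, 27.8, 0], "grip": 85}, {"turn": [0, 0, 0], "translation": [2.8, 27.8, 0], "grip": 85}, {"turn": [0, 0, 0], "translation": [2.8, 27.8, 0], "grip": 85}, {"turn": [0, 0, 0], "translation": [2.8, 27.8, 0], "grip": 85}, {"turn": [0, 0, 0], "translation": [2.8, 27.8, 0], "grip": 85}, {"turn": [0, 0, 0], "translation": [2.8, 27.8, 0], "grip": 85}, {"turn": [0, 0, 0], "translation": [2.8, 27.8, 0], "grip": 85}, {"turn": [0, 0, 0], "translation": [2.8, 27.8, 0], "grip": 85}, {"turn": [0, 0, 0], "translation": [2.8, 27.8, 0], "grip": 85}, {"turn": [0, 0, 0], "translation": [2.8, 27.8, 0], "grip": 85}, {"turn": [0, 0, 0], "translation": [2.8, 27.8, 0], "grip": 85}, {"turn": [0, 0, 0], "translation": [2.8, 27.8, 0], "grip": 85}, {"turn": [0, 0, 0], "translation": [2.8, 27.8, 0], "grip": 85}]'

```text
t: 14.23
position: [617.0, -221.5, 279.9]
ee_rot: [-179.9, 0.1, 10.6]
contact_force: [0.9, -0.3, -0.6]
width: 0.992
grasp_force: 0.0
```

Request:
drive_tool --deltas '[{"turn": [0, 0, 6.23], "translation": [0, 0, 0], "grip": 85}, {"turn": [0, 0, 6.23], "translation": [0, 0, 0], "grip": 85}, {"turn": [0, 0, 6.23], "translation": [0, 0, 0], "grip": 85}, {"turn": [0, 0, 6.23], "translation": [0, 0, 0], "grip": 85}, {"turn": [0, 0, 6.23], "translation": [0, 0, 0], "grip": 85}, {"turn": [0, 0, 6.23], "translation": [0, 0, 0], "grip": 85}, {"turn": [0, 0, 6.23], "translation": [0, 0, 0], "grip": 85}, {"turn": [0, 0, 6.23], "translation": [0, 0, 0], "grip": 85}, {"turn": [0, 0, 6.23], "translation": [0, 0, 0], "grip": 85}, {"turn": [0, 0, 6.23], "translation": [0, 0, 0], "grip": 85}, {"turn": [0, 0, 0], "translation": [0, 0, 0], "grip": 85}, {"turn": [0, 0, 0], "translation": [0, 0, 0], "grip": 85}]'

```text
t: 15.23
position: [617.0, -220.2, 280.2]
ee_rot: [180.0, 0.1, -51.5]
contact_force: [0.5, -0.1, 0.2]
width: 0.994
grasp_force: 0.0
```

```bash
python3 - <<'E'
from h import *
w=arm.snapshot("wrist"); a=arm.snapshot("top")
go(617.8,-220.6,83,-51.7)
# dark centre dot of the blue valve in the wrist view, near the expected pixel
K,c,M=cam(w); v=M.T@(np.array([617.8,-220.6,58])-c); th=np.arctan2(np.hypot(v[0],v[1]),v[2]); u=v[:2]/np.hypot(*v[:2])*th
e=np.array([K[0,0]*u[0]+K[0,2],K[1,1]*u[1]+K[1,2]]); print("expected dot px",e*1.42857)
i=np.vstack([cv2.resize(w["image"][:,:,::-1],(560,420)),cv2.resize(a["image"][150:290,170:450,::-1],(560,280))]); i=i[:600]
cv2.imwrite("pics/w4.png",i)
E
```

```text
t 15.3333 pos [ 617.2 -220.3  280.5] [ 1.7998e+02  4.0000e-02 -5.1580e+01] tool shift [  0.8  -0.4 197.5] turn z 0.12
expected dot px [403.96670358 276.32213347]
```

View pics/w4.png

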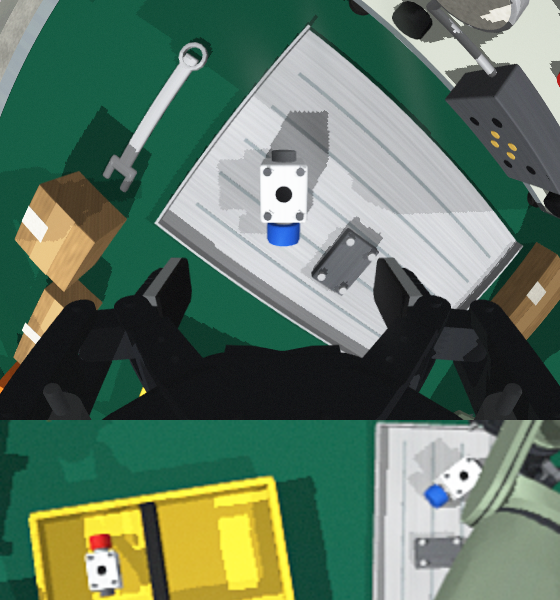

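The valve dot is at (284,194) in the 560 px view, against an expected (283,193), so the alignment is good. The red valve stands upright in its compartment in the lower view.

Request:
drive_tool --deltas '[{"turn": [0, 0, 0], "translation": [1.2, 0.3, 12], "grip": 85}, {"turn": [0, 0, 0], "translation": [0, 0, 25], "grip": 85}, {"turn": [0, 0, 0], "translation": [0, 0, 28], "grip": 85}, {"turn": [0, 0, 0], "translation": [0, 0, 28], "grip": 85}, {"turn": [0, 0, 0], "translation": [0, 0, 28], "grip": 85}, {"turn": [0, 0, 0], "translation": [0, 0, 28], "grip": 85}, {"turn": [0, 0, 0], "translation": [0, 0, 22], "grip": 85}, {"turn": [0, 0, 0], "translation": [0, 0, 14], "grip": 85}, {"turn": [0, 0, 0], "translation": [0, 0, 8], "grip": 85}, {"turn": [0, 0, 0], "translation": [0, 0, 3], "grip": 85}, {"turn": [0, 0, 0], "translation": [0, 0, 0], "grip": 60}, {"turn": [0, 0, 0], "translation": [0, 0, 0], "grip": 36}, {"turn": [0, 0, 0], "translation": [0, 0, 0], "grip": 36}, {"turn": [0, 0, 0], "translation": [0, 0, 0], "grip": 36}, {"turn": [0, 0, 0], "translation": [0, 0, 0], "grip": 36}, {"turn": [0, 0, 0], "translation": [0, 0, 0], "grip": 36}, {"turn": [0, 0, 0], "translation": [0, 0, 0], "grip": 36}]' --newtons 55

```text
t: 16.75
position: [619.2, -222.2, 87.1]
ee_rot: [-179.9, -0.2, -51.7]
contact_force: [0.1, -0.6, 5.9]
width: 0.511
grasp_force: 57.7
```

Request:
drive_tool --deltas '[{"turn": [0, 0, 0], "translation": [0, 0, -6], "grip": 36}, {"turn": [0, 0, 0], "translation": [0, 0, -14], "grip": 36}, {"turn": [0, 0, 0], "translation": [0, 0, -25], "grip": 36}, {"turn": [0, 0, 0], "translation": [0, 0, -25], "grip": 36}, {"turn": [0, 0, 0], "translation": [0, 0, -25], "grip": 36}, {"turn": [0, 0, 0], "translation": [0, 0, -25], "grip": 36}, {"turn": [0, 0, 0], "translation": [0, 0, -25], "grip": 36}, {"turn": [0, 0, 0], "translation": [0, 0, -20], "grip": 36}, {"turn": [0, 0, 0], "translation": [0, 0, -10], "grip": 36}, {"turn": [0, 0, 0], "translation": [0, 0, 0], "grip": 36}, {"turn": [0, 0, 0], "translation": [0, 0, 0], "grip": 36}, {"turn": [0, 0, 0], "translation": [0, 0, 0], "grip": 36}, {"turn": [0, 0, 0], "translation": [0, 0, 0], "grip": 36}]'

```text
t: 17.83
position: [616.8, -220.9, 257.3]
ee_rot: [179.9, 0.3, -51.7]
contact_force: [-1.0, 0.4, -2.8]
width: 0.508
grasp_force: 56.9
```

```bash
python3 - <<'E'
from h import *
f=[]
for _ in range(4): arm.snapshot("scene"); s=arm.sense(); f.append(s["contact_force"][2])
print(f,s["width"],s["grasp_force"]); go(491.8,139.5,250,10.6)
E
```

```text
[np.float64(-3.056114215939383), np.float64(-2.5450360731936965), np.float64(-2.8369363528089906), np.float64(-3.634536165580514)] 0.5079865195982485 56.94271624088287
t 18.0333 pos [ 617.5 -221.3  258.6] [ 1.7995e+02  1.2000e-01 -5.1700e+01] tool shift [-361.  -125.     9.3] turn z -62.3
```

The two weigh about 3.0 N (blue) and 2.3 N (red). I'll set the blue one a little nearer the partition, 80 mm against 90, so the tote hangs in balance.

Request:
drive_tool --deltas '[{"turn": [0, 0, 0], "translation": [-12.3, -4.3, 0], "grip": 36}, {"turn": [0, 0, 0], "translation": [-25.5, -8.9, 0], "grip": 36}, {"turn": [0, 0, 0], "translation": [-25.5, -8.9, 0], "grip": 36}, {"turn": [0, 0, 0], "translation": [-25.5, -8.9, 0], "grip": 36}, {"turn": [0, 0, 0], "translation": [-25.5, -8.9, 0], "grip": 36}, {"turn": [0, 0, 0], "translation": [-25.5, -8.9, 0], "grip": 36}, {"turn": [0, 0, 0], "translation": [-25.5, -8.9, 0], "grip": 36}, {"turn": [0, 0, 0], "translation": [-25.5, -8.9, 0], "grip": 36}, {"turn": [0, 0, 0], "translation": [-25.5, -8.9, 0], "grip": 36}, {"turn": [0, 0, 0], "translation": [-25.5, -8.9, 0], "grip": 36}, {"turn": [0, 0, 0], "translation": [-25.5, -8.9, 0], "grip": 36}, {"turn": [0, 0, 0], "translation": [-25.5, -8.9, 0], "grip": 36}, {"turn": [0, 0, 0], "translation": [-25.5, -8.9, 0], "grip": 36}, {"turn": [0, 0, 0], "translation": [-25.5, -8.9, 0], "grip": 36}, {"turn": [0, 0, 0], "translation": [-25.5, -8.9, 0], "grip": 36}]'

```text
t: 19.28
position: [488.7, 150.0, 260.1]
ee_rot: [-180.0, 0.0, -51.7]
contact_force: [0.4, 0.3, -2.6]
width: 0.506
grasp_force: 56.9
```

Request:
drive_tool --deltas '[{"turn": [0, 0, -6.23], "translation": [0, 0, 0], "grip": 36}, {"turn": [0, 0, -6.23], "translation": [0, 0, 0], "grip": 36}, {"turn": [0, 0, -6.23], "translation": [0, 0, 0], "grip": 36}, {"turn": [0, 0, -6.23], "translation": [0, 0, 0], "grip": 36}, {"turn": [0, 0, -6.23], "translation": [0, 0, 0], "grip": 36}, {"turn": [0, 0, -6.23], "translation": [0, 0, 0], "grip": 36}, {"turn": [0, 0, -6.23], "translation": [0, 0, 0], "grip": 36}, {"turn": [0, 0, -6.23], "translation": [0, 0, 0], "grip": 36}, {"turn": [0, 0, -6.23], "translation": [0, 0, 0], "grip": 36}, {"turn": [0, 0, -6.23], "translation": [0, 0, 0], "grip": 36}, {"turn": [0, 0, 0], "translation": [0, 0, 0], "grip": 36}, {"turn": [0, 0, 0], "translation": [0, 0, 0], "grip": 36}]'

```text
t: 20.28
position: [489.6, 148.6, 260.0]
ee_rot: [-180.0, 0.0, 10.5]
contact_force: [0.4, 0.1, -2.9]
width: 0.508
grasp_force: 57.0
```

```bash
python3 - <<'E'
from h import *
f=[]
for _ in range(6): w=arm.snapshot("wrist"); s=arm.sense(); f.append(round(s["contact_force"][2],1))
print(f); go(490.1,148.6,86,10.6)
# bar in the wrist view: dark pixels -> world at z=162
cv2.imwrite("pics/w5.png",w["image"][:,:,::-1])
E
```

```text
[np.float64(-3.4), np.float64(-1.1), np.float64(-3.0), np.float64(-3.1), np.float64(-2.3), np.float64(-1.0)]
t 20.5833 pos [490.1 148.3 260. ] [-180.      0.     10.56] tool shift [ 1.00e-01 -3.00e-01  1.74e+02] turn z -0.04
```

View pics/w5.png

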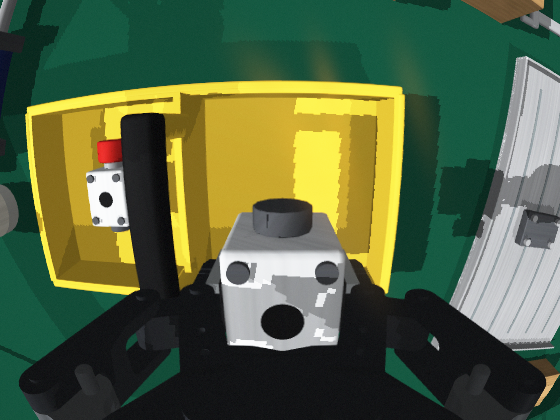

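The blue valve hangs level over the −y compartment, and the red one stands at (106,195) beyond the bar at (150,205). I'm lowering the blue one, watching the force near the floor.

Request:
drive_tool --deltas '[{"turn": [0, 0, 0], "translation": [0, 2, 12], "grip": 36}, {"turn": [0, 0, 0], "translation": [0, 0, 24], "grip": 36}, {"turn": [0, 0, 0], "translation": [0, 0, 26], "grip": 36}, {"turn": [0, 0, 0], "translation": [0, 0, 26], "grip": 36}, {"turn": [0, 0, 0], "translation": [0, 0, 26], "grip": 36}, {"turn": [0, 0, 0], "translation": [0, 0, 24], "grip": 36}, {"turn": [0, 0, 0], "translation": [0, 0, 14], "grip": 36}, {"turn": [0, 0, 0], "translation": [0, 0, 8], "grip": 36}, {"turn": [0, 0, 0], "translation": [0, 0, 5], "grip": 36}, {"turn": [0, 0, 0], "translation": [0, 0, 3], "grip": 36}, {"turn": [0, 0, 0], "translation": [0, 0, 2], "grip": 36}, {"turn": [0, 0, 0], "translation": [0, 0, 0], "grip": 36}, {"turn": [0, 0, 0], "translation": [0, 0, 0], "grip": 36}, {"turn": [0, 0, 0], "translation": [0, 0, 0], "grip": 36}]'

```text
t: 21.75
position: [491.2, 146.4, 90.9]
ee_rot: [180.0, -0.1, 10.6]
contact_force: [-0.3, -0.6, -2.9]
width: 0.51
grasp_force: 57.0
```

Request:
drive_tool --deltas '[{"turn": [0, 0, 0], "translation": [0, 0, 1.5], "grip": 36}, {"turn": [0, 0, 0], "translation": [0, 0, 1.5], "grip": 36}, {"turn": [0, 0, 0], "translation": [0, 0, 0.5], "grip": 36}, {"turn": [0, 0, 0], "translation": [0, 0, 0], "grip": 36}, {"turn": [0, 0, 0], "translation": [0, 0, 0], "grip": 36}]'

```text
t: 22.17
position: [490.4, 146.2, 86.4]
ee_rot: [-180.0, 0.0, 10.6]
contact_force: [-0.6, -0.8, -2.3]
width: 0.511
grasp_force: 57.0
```

Request:
drive_tool --deltas '[{"turn": [0, 0, 0], "translation": [0, 0, 1], "grip": 36}, {"turn": [0, 0, 0], "translation": [0, 0, 1], "grip": 36}, {"turn": [0, 0, 0], "translation": [0, 0, 0.5], "grip": 36}, {"turn": [0, 0, 0], "translation": [0, 0, 0], "grip": 36}, {"turn": [0, 0, 0], "translation": [0, 0, 0], "grip": 36}]'

```text
t: 22.58
position: [490.7, 146.3, 85.1]
ee_rot: [180.0, 0.0, 10.6]
contact_force: [-3.1, -1.4, 7.0]
width: 0.511
grasp_force: 58.2
```

Contact at +7 N. I'll release and rise to above the handle.

Request:
drive_tool --deltas '[{"turn": [0, 0, 0], "translation": [0, 0, 0], "grip": 47}, {"turn": [0, 0, 0], "translation": [0, 0, 0], "grip": 53}, {"turn": [0, 0, 0], "translation": [0, 0, 0], "grip": 62}, {"turn": [0, 0, 0], "translation": [0, 0, 0], "grip": 62}, {"turn": [0, 0, 0], "translation": [0, 0, 0], "grip": 62}, {"turn": [0, 0, 0], "translation": [0, 0, -10], "grip": 62}, {"turn": [0, 0, 0], "translation": [0, 0, -20], "grip": 62}, {"turn": [0, 0, 0], "translation": [0, 0, -30], "grip": 62}, {"turn": [0, 0, 0], "translation": [0, 0, -30], "grip": 62}, {"turn": [0, 0, 0], "translation": [0, 0, -30], "grip": 62}, {"turn": [0, 0, 0], "translation": [0, 0, -30], "grip": 62}, {"turn": [0, 0, 0], "translation": [0, 0, -30], "grip": 62}, {"turn": [0, 0, 0], "translation": [0, 0, -20], "grip": 62}, {"turn": [0, 0, 0], "translation": [0, 0, 0], "grip": 70}, {"turn": [0, 0, 0], "translation": [0, 0, 0], "grip": 70}]'

```text
t: 23.83
position: [491.3, 146.4, 286.2]
ee_rot: [180.0, -0.2, 10.6]
contact_force: [0.3, 0.5, -0.2]
width: 0.815
grasp_force: 0.0
```

```bash
python3 - <<'E'
from h import *
w=arm.snapshot("wrist"); a=arm.snapshot("top"); b=arm.snapshot("scene")
go(475.5,227.2,204,10.5)
im=a["image"]; v=im.max(2); m=np.zeros(v.shape,np.uint8); m[165:275,210:290]=(v[165:275,210:290]<60)
n,l,st,c=cv2.connectedComponentsWithStats(m)
for k in range(1,n):
    if st[k,4]>60:
        y,x=np.nonzero(l==k); print(st[k],cv2.minAreaRect(np.array([hit(a,q,162) for q in zip(x,y)],np.float32)))
i=np.vstack([cv2.resize(w["image"][:,:,::-1],(400,300)),cv2.resize(a["image"][150:290,160:347,::-1],(400,300))])
cv2.imwrite("pics/w6.png",np.hstack([i,cv2.resize(b["image"][150:325,240:357,::-1],(400,600))]))
E
```

```text
t 23.9833 pos [489.5 146.1 282.4] [-179.99    0.19   10.6 ] tool shift [  1.5 -82.2  78.4] turn z 0.1
```

View pics/w6.png

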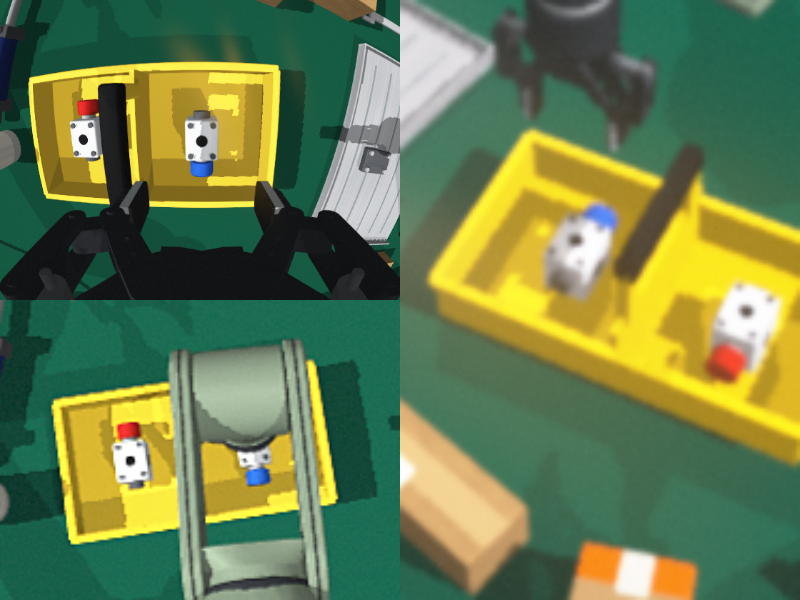

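Both valves stand on their bases: red at (83,139) and blue at (202,142) in the wrist view, with the bar at (113,140). I'll check the bar line from the wrist camera, then move over it.

```bash
python3 - <<'E'
from h import *
w=arm.snapshot("wrist"); v=w["image"].max(2)
for r in (130,160,190,220,240):
    x=np.nonzero(v[r,120:200]<50)[0]+120
    A,B=hit(w,(x.min(),r),162,True),hit(w,(x.max(),r),162,True); C=(A+B)/2
    print(r,x.min(),x.max(),A.round(1),B.round(1),"d from bar line",round(float((C-[475.5,227.2])@[-.1822,.9833]),1))
x=157; y=np.nonzero(v[90:200,x]<50)[0]+90; print("far end",hit(w,(x,y.min()),162,True))
go(475.5,227.2,204,10.5)
E
```

```text
130 135 173 [537.7 248.4] [540.9 222.9] d from bar line -3.3
160 136 174 [519.1 245.5] [522.9 219.8] d from bar line -2.9
190 139 176 [500.2 241.6] [504.5 216.3] d from bar line -3.1
220 136 178 [479.5 242.6] [485.3 213.1] d from bar line -0.6
240 145 180 [466.7 235.3] [472.  210.7] d from bar line -3.0
far end [551.02004418 235.07652431]
t 24.0333 pos [489.5 146.1 282.1] [-179.99    0.22   10.6 ] tool shift [  1.5 -82.3  78.2] turn z 0.1
```

Request:
drive_tool --deltas '[{"turn": [0, 0, 0.1], "translation": [0, -11, 0], "grip": 70}, {"turn": [0, 0, 0], "translation": [1, -20, 0], "grip": 70}, {"turn": [0, 0, 0], "translation": [1, -20, 0], "grip": 70}, {"turn": [0, 0, 0], "translation": [0, -20, 0], "grip": 70}, {"turn": [0, 0, 0], "translation": [0, -10, 0], "grip": 70}, {"turn": [0, 0, 0], "translation": [0, 0, 10], "grip": 70}, {"turn": [0, 0, 0], "translation": [0, 0, 20], "grip": 70}, {"turn": [0, 0, 0], "translation": [0, 0, 20], "grip": 70}, {"turn": [0, 0, 0], "translation": [0, 0, 15], "grip": 70}, {"turn": [0, 0, 0], "translation": [0, 0, 9], "grip": 70}, {"turn": [0, 0, 0], "translation": [0, 0, 5], "grip": 70}, {"turn": [0, 0, 0], "translation": [0, 0, 0], "grip": 70}, {"turn": [0, 0, 0], "translation": [0, 0, 0], "grip": 70}, {"turn": [0, 0, 0], "translation": [0, 0, 0], "grip": 70}]'

```text
t: 25.2
position: [478.5, 226.3, 206.0]
ee_rot: [-180.0, -0.1, 10.5]
contact_force: [0.5, 0.6, -0.0]
width: 0.816
grasp_force: 0.0
```

Request:
drive_tool --deltas '[{"turn": [0, 0, 0], "translation": [-1, 0, 1.5], "grip": 50}, {"turn": [0, 0, 0], "translation": [0, 0, 0], "grip": 35}, {"turn": [0, 0, 0], "translation": [0, 0, 0], "grip": 26}, {"turn": [0, 0, 0], "translation": [0, 0, 0], "grip": 20}, {"turn": [0, 0, 0], "translation": [0, 0, 0], "grip": 14}, {"turn": [0, 0, 0], "translation": [0, 0, 0], "grip": 14}, {"turn": [0, 0, 0], "translation": [0, 0, 0], "grip": 14}, {"turn": [0, 0, 0], "translation": [0, 0, 0], "grip": 14}, {"turn": [0, 0, 0], "translation": [0, 0, 0], "grip": 14}]' --newtons 105

```text
t: 25.95
position: [476.9, 226.8, 204.4]
ee_rot: [-179.9, -0.1, 10.5]
contact_force: [-2.5, 3.5, 5.4]
width: 0.239
grasp_force: 103.8
```

Request:
drive_tool --deltas '[{"turn": [0, 0, 0], "translation": [0, 0, -1], "grip": 14}, {"turn": [0, 0, 0], "translation": [0, 0, -2], "grip": 14}, {"turn": [0, 0, 0], "translation": [0, 0, -4], "grip": 14}, {"turn": [0, 0, 0], "translation": [0, 0, -6], "grip": 14}, {"turn": [0, 0, 0], "translation": [0, 0, -8], "grip": 14}, {"turn": [0, 0, 0], "translation": [0, 0, -8], "grip": 14}, {"turn": [0, 0, 0], "translation": [0, 0, -8], "grip": 14}, {"turn": [0, 0, 0], "translation": [0, 0, -8], "grip": 14}, {"turn": [0, 0, 0], "translation": [0, 0, -8], "grip": 14}, {"turn": [0, 0, 0], "translation": [0, 0, -8], "grip": 14}, {"turn": [0, 0, 0], "translation": [0, 0, -8], "grip": 14}, {"turn": [0, 0, 0], "translation": [0, 0, -8], "grip": 14}, {"turn": [0, 0, 0], "translation": [0, 0, -8], "grip": 14}, {"turn": [0, 0, 0], "translation": [0, 0, -7], "grip": 14}, {"turn": [0, 0, 0], "translation": [0, 0, -5], "grip": 14}, {"turn": [0, 0, 0], "translation": [0, 0, -3], "grip": 14}, {"turn": [0, 0, 0], "translation": [0, 0, -2], "grip": 14}, {"turn": [0, 0, 0], "translation": [0, 0, -1], "grip": 14}, {"turn": [0, 0, 0], "translation": [0, 0, 0], "grip": 14}, {"turn": [0, 0, 0], "translation": [0, 0, 0], "grip": 14}]'

```text
t: 27.62
position: [476.5, 226.0, 306.0]
ee_rot: [180.0, 0.1, 10.5]
contact_force: [0.6, -0.2, -9.5]
width: 0.24
grasp_force: 103.0
```

Request:
drive_tool --deltas '[{"turn": [0, 0, 0], "translation": [0, 0, 0], "grip": 14}, {"turn": [0, 0, 0], "translation": [0, 0, 0], "grip": 14}, {"turn": [0, 0, 0], "translation": [0, 0, 0], "grip": 14}, {"turn": [0, 0, 0], "translation": [0, 0, 0], "grip": 14}, {"turn": [0, 0, 0], "translation": [0, 0, 0], "grip": 14}, {"turn": [0, 0, 0], "translation": [0, 0, 0], "grip": 14}, {"turn": [0, 0, 0], "translation": [0, 0, 0], "grip": 14}, {"turn": [0, 0, 0], "translation": [0, 0, 0], "grip": 14}]'

```text
t: 28.28
position: [476.7, 226.1, 306.5]
ee_rot: [-180.0, -0.0, 10.5]
contact_force: [-0.6, -0.0, -8.0]
width: 0.24
grasp_force: 103.0
```

```bash
python3 - <<'E'
from h import *
w=arm.snapshot("wrist"); b=arm.snapshot("scene"); s=arm.sense(); print(s["t"],s["position"],s["ee_rot"],s["contact_force"],s["torque"],s["width"],s["grasp_force"])
cv2.imwrite("pics/w7.png",np.hstack([cv2.resize(w["image"][:,:,::-1],(400,300)),cv2.resize(b["image"][100:310,180:460,::-1],(400,300))]))
E
```

```text
28.3833 [476.72180918 226.06313111 306.48761592] [-1.79999571e+02  2.76357585e-03  1.04993393e+01] [-0.16199521 -0.41818874 -8.68954868] [ 0.02530723 -0.01051853  0.03110654] 0.24058757267184672 103.03768873214722
```

View pics/w7.png

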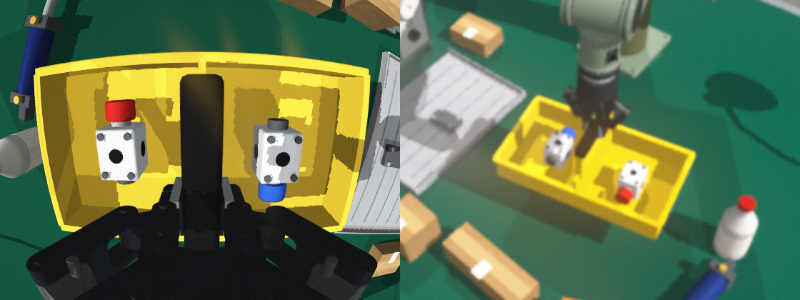

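The tote hangs level with both valves upright (red (115,155), blue (282,158)). The TCP rose from 204 to 306 mm, the load is 8.7 N, the moments are near zero and the grip is 103 N. I'm handing in.

```bash
python3 -c "
from h import *
print(arm.job_done())"
```

```text
the job is handed in; nothing more can be done
None
```

The job is handed in: both valves stand on their bases, one in each tote compartment, and the arm holds the tote by its handle, steady and level, about 10 cm above the bench.

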